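# Brace a tight screw-capped jar and unscrew it

### The job

Stand the square mint jar, still tightly closed, fully down in the square well of the bracing block so that it cannot spin. Then unscrew its tight metal cap counter-clockwise, stop turning once the threads let go, lift the cap straight off and finish still holding it level in the gripper, clear of the jar but just above its mouth. Keep the jar upright and leave the other things on the desk where they stand.

Things in the scene. Friction and masses are not known exactly. Their poses are not given: they have to be found in the camera images.
- jar: Mint jar: black square body, labels on 4 sides, 64 x 64 mm, 80 mm tall; round open neck above (44 mm across, rim 104 mm above the origin). 0.3 to 0.45 kg. Origin: centre of its underside; z up, x, y square to its sides (fits the well in any quarter turn). Starts upright on the desk, cap on. Unbraced, it spins along with the cap. Can be carried by the closed cap or by its body.
- cap: The jar's ribbed round aluminium screw cap, 62 mm across, 26 mm tall, 45 g. Origin: centre of its lower edge; z up through its top. Closed, it sits on the jar's axis with its origin 88 mm above the jar's origin (its top 114 mm above the jar's underside). Turning it takes about 0.5 N m, so grip it firmly (60 N or more).
- thread (a joint): How far the cap is unscrewed relative to the jar, rad: 0 tight (start), grows counter-clockwise from above; the cap rises 2.5 mm per rad. Below 1.0 the threads hold it; from 1.0 to 1.6 they have let go and it lifts straight off (stop near 1.2, 70 degrees); past 1.6 it runs under the next threads. The braced jar may first turn about 0.1 in the well. Keeps its value once the cap is off.
- block: The bracing block: a fixed grey block 96 x 96 mm and 32 mm tall with a square open-topped well, 68 mm wide, whose mouth flares to 80 mm over the top 6 mm. Origin: centre of its underside; x and y square to its sides, z up.
- well (a point): Centre of the well's floor, 6 mm above the block's underside and 26 mm below its top; axes as the block's. The jar is fully down when its underside rests on this floor.
- tub: Bystander: a large round black tub with a black cap, 90 mm across, 150 mm tall. Origin: centre of its underside.
- flask: Bystander: a plain teal drinking bottle with a black screw top, 70 mm across, 220 mm tall. Origin: centre of its underside.
- tissue_box: Bystander: a black tissue box with a wooden top, 130 x 220 mm, 102 mm tall. Origin: centre of its underside.
- mug: Bystander: a white mug, 80 mm across, 95 mm tall. Origin: centre of its underside.
Not all that is in view belongs to the job. What is meant by the cap is not orange, and is the larger of those in its own colour.

How it is judged:
On the way, in this order (a step that is already met when the one before it is completed fails the run):
1. the jar stands fully down in the well, still tightly closed (z of jar in the frame of well below 0.004 m and horizontal distance between jar and well below 0.008 m and angle between jar's own z axis and vertical below 0.08 rad and value of joint thread below 0.3 rad and z of cap in the frame of jar below 0.093 m), for 0.2 s.
2. the cap has been unscrewed until its threads let go, with the jar braced in the well and the cap still on it (value of joint thread above 0.95 rad and z of cap in the frame of jar below 0.098 m and z of jar in the frame of well below 0.01 m and horizontal distance between jar and well below 0.01 m), for 0.05 s.
At the end, for the whole second after the job is handed in: Jar upright and fully down in the well (4 mm), thread let go and not past 1.65 rad, and the fingers hold the cap still and level (0.2 rad), not touching the jar, over its mouth (30 mm from the axis), lower edge of the cap 4 to 66 mm above the rim (z of jar in the frame of well below 0.004 m and horizontal distance between jar and well below 0.008 m and angle between jar's own z axis and vertical below 0.08 rad and value of joint thread between 0.95 and 1.65 rad and z of cap in the frame of jar between 0.108 and 0.17 m and horizontal distance between cap and jar below 0.03 m and angle between cap's own z axis and vertical below 0.2 rad and contact force between the fingers and cap above 2 N and contact force between cap and jar below 0.2 N and linear speed of cap below 0.03 m/s); the arm keeps its last pose, push and grip.
It fails at once if the cap is turned on well past the point where the threads let go (value of joint thread above 1.65 rad).
It fails at once if the jar is tipped (angle between jar's own z axis and vertical above 0.5 rad).
It fails at once if a bystander is moved (distance of any of tub, flask, tissue_box, mug from where it was at the start of the episode above 0.025 m).
It also fails if it takes over 45 s, if anything falls off the work surface, if the arm or the gripper's body presses on something with over 40 N, if the wrist force passes 120 N, or if a joint passes its speed limit or range.

### The arm

A 6-joint arm with a two-finger parallel gripper is mounted at the origin on the work surface. World frame = base frame: x ahead of the robot, y to its left, z up, the work surface at z = 0. Lengths are in m, angles in rad, forces in N, time in s.
With the tool pointing down it reaches from about 0.375 to 0.9 m from the base axis. Payload 3.1 kg.
Tool frame: the origin (TCP) lies between the finger pads; the fingertips stand robot.finger_overhang ahead of it and the grasp point (between the pads) lies 3 mm ahead of it (robot.finger_overhang is the distance from the TCP to the fingertips, in m); z points along the fingers, y is the line along which they close (so a half turn about z gives the same grasp; the last joint's range is limited). The gripper opens to 87 mm and grips with 3 to 60 N. Pads are 19 mm wide; open, the fingers measure 117 mm over their backs; the gripper's body (75 mm by 190 mm) begins 51 mm behind the grasp point.
Start: joints at [-1.325, 0.527, 1.433, -0, 1.181, -0.178], TCP at [0.258, -0.569, 0.245] pointing down, gripper open.
Joint ranges: [-3.08, 3.08], [-0.75, 2.2], [0.22, 2.44], [-1.43, 4.57], [0, 2.65], [-2.85, 2.85]. Speed limits (rad/s): [2.79, 2.79, 3.14, 3.14, 3.14, 3.14].

### API

Orientations are given as a unit quaternion [x, y, z, w].
In Python, from rig import get_obs, vision, hand_in, nets, robot gives the robot as it stands.
- The arm moves only by the tool apply_moves, never from a script. Its argument "series" is a list of rows, each an object with "offset": the shift along the world's x, y, z in cm, a list of three; "rot": the turn, a rotation vector about the world's x, y, z in degrees, a list of three. A call has 1 to 20 rows; each row is the pose to reach, as a shift and turn from the pose commanded when the call began; what a row does not reach only later rows make up. A row lasts 1/10 s, in which the tool goes at most 50 mm and 8.59 degrees, less where a joint would pass 70% of its speed; a pose out of reach is approached as far as the arm can. A call with a gripper value outside its range is refused whole. "hand" is the opening, from 0 (shut) to 1 (fully open), set as the call begins (left out, the last holds). The fingers move at their own pace and stop on an object; "newtons" is the grip in N (left out, the last holds). Time passes only in rows, so rows that repeat a pose let the fingers close. It gives the time, the measured TCP pose, the force, the opening and the grip force at its end, in the units of the state.
- get_obs(): the state, without advancing time (a new reading comes with each control period).
- vision.camera(name): name is "side" or "top"; returns the picture (480x640x3 uint8, red, green, blue); there is no depth.
- vision.calibration(name): a dict with "K" (3x3 intrinsics, pixels), "R" (3x3) and "t" (3): a world point X has camera coordinates R X + t. Camera axes: x right, y down, z forward; pixel columns grow to the right and rows downward; lengths in m; the calibration is good to about 2 mm. A picture is of the moment at which its call begins. calibration takes no time and is no camera call.
- hand_in(): hands the job in; it is judged then, once.
Trained networks look in the newest picture that a camera, given by its name, has taken for a name from the list of things; names that differ only in an ending like _2 or _b are one class to them, and where a whole thing is asked for, a point or a joint stands for the part that bears it (a point fixed in the world has none). Each returns a list of dicts, best first, with "conf" (0 to 1); they miss things now and then, are a little off and sometimes report something else, mostly with a low value. They report only what shows in the picture. A call takes as long as a camera call. They do not tell look-alikes from the thing itself.
- nets.search_frame(camera, query): "centre" ([x, y, z] in m, in world coordinates, good to about 4 mm: the middle of the surface that is visible of it).
- nets.spot_point(camera, query): "centre" ([x, y, z] in m, in world coordinates, good to about 4 mm: a listed point, or the origin of a listed thing).
The state is a dict: "time": time; "q": joint angles; "joint_velocities": joint speeds; "joint_torque": joint torques, N m; "position": TCP position; "tool_rot": TCP orientation; "ft_force": force on the tool from outside, world axes, zero at the start; "moment": the same for the moment, N m; "grip_width": finger opening in m; "grip_force": force on a finger pad.
Only numpy, scipy, OpenCV 4.12 (cv2) and the standard library are available. Lean on these libraries where they do the work, as an engineer would, in place of code of your own. Each camera call takes 0.05 s, during which the arm holds its last target. There are 200 camera calls.

## Working session

There is one attempt and no reset: what is moved stays moved. The work goes in short steps, Python scripts to look and compute and a tool call to move; the robot and the scene stay as the last step left them, time stands still between calls to the robot, and variables do not carry over. Pictures are saved under pics/ and viewed, at most 10 in all, crops included, and the job is handed in when it is done.

Besides the shell and the picture viewer there is one more tool, called after "Request:" by a JSON object that holds its "fn" and its "kwargs". apply_moves: Moves the arm, as the interface text tells. Its arguments: {"type":"object","properties":{"series":{"type":"array"},"hand":{"type":"number"},"newtons":{"type":"number"}},"required":["series"]}

```bash
mkdir -p pics; python3 - <<'E'
from rig import get_obs, vision, nets, robot
import cv2, numpy as np
print(robot.finger_overhang, get_obs())
for c in ("side","top"):
    im=vision.camera(c); cv2.imwrite(f"pics/{c}0.png",im[:,:,::-1])
    k=vision.calibration(c); print(c,k)
    for q in ("jar","cap","block","well","tub","flask","tissue_box","mug"):
        for f in (nets.search_frame,nets.spot_point):
            try: print(c,q,f.__name__,[(np.round(d["centre"],3).tolist(),round(d["conf"],2)) for d in f(c,q)])
            except Exception as e: print(c,q,e)
E
```

```text
0.022 {'time': 0.0, 'q': array([-1.32450002e+00,  5.28458051e-01,  1.43392099e+00, -2.10540167e-05,
        1.18140378e+00, -1.78543163e-01]), 'joint_velocities': array([-5.01553587e-04, -8.13178571e-04,  6.00803901e-04,  2.81337884e-05,
       -1.60226638e-03,  3.86033715e-04]), 'joint_torque': array([-8.55803501e-04, -4.40048110e+01, -1.76594925e+01,  6.31509768e-02,
        5.82430023e-02, -1.75057876e-04]), 'position': array([ 0.25743293, -0.56875249,  0.24357064]), 'tool_rot': array([ 9.77522204e-01,  2.10829652e-01, -4.68194729e-05, -1.09412272e-03]), 'ft_force': array([ 0.03711975, -0.17288305,  0.11069878]), 'moment': array([ 0.03217506, -0.01196328, -0.01770878]), 'grip_force': 0.0, 'grip_width': 0.08691619857147725}
side {'K': array([[451.13453236,   0.        , 319.57982627],
       [  0.        , 451.13453236, 235.84092447],
       [  0.        ,   0.        ,   1.        ]]), 'R': array([[-0.83503787, -0.55019065, -0.00141647],
       [-0.39531552,  0.60176673, -0.69397583],
       [ 0.38267139, -0.57893614, -0.71999691]]), 't': array([0.49261504, 0.26020439, 0.89251391]
[... 1614 characters left out ...]
 0.085], 0.72), ([0.573, -0.149, 0.001], 0.72)]
top block call [([0.571, 0.151, 0.019], 0.79)]
top block call [([0.571, 0.152, -0.001], 0.58)]
top well call [([0.571, 0.146, 0.024], 0.9)]
top well call [([0.57, 0.151, 0.007], 0.73)]
top tub call [([0.736, 0.13, 0.146], 0.75), ([0.609, -0.426, 0.048], 0.48)]
top tub call [([0.761, 0.133, -0.0], 0.77)]
top flask call [([0.736, -0.082, 0.191], 0.57)]
top flask call [([0.759, -0.084, 0.003], 0.96), ([0.592, 0.505, 0.002], 0.57)]
top tissue_box call [([0.582, 0.494, 0.105], 0.62)]
top tissue_box call [([0.592, 0.503, 0.003], 0.86)]
top mug call [([0.61, -0.425, 0.05], 0.93), ([0.57, 0.15, 0.025], 0.57)]
top mug call [([0.604, -0.424, 0.0], 0.75)]
```

View images.

View pics/side0.png

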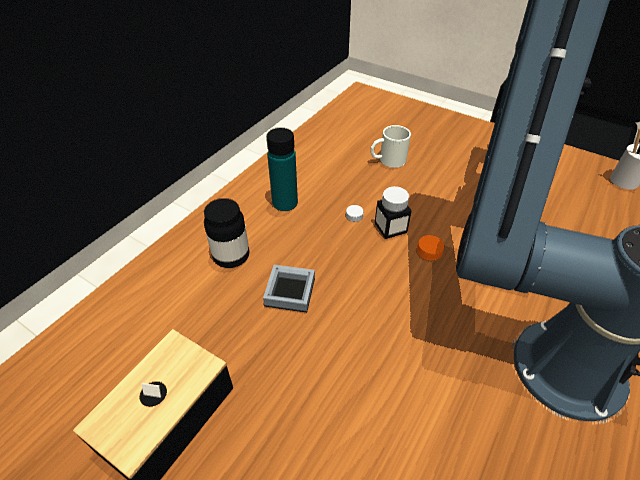

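View pics/top0.png

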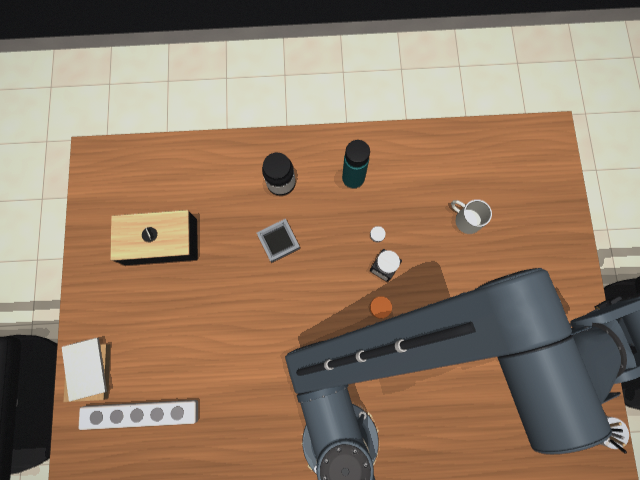

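The side view shows the black jar with its silver cap at (396,198), an orange cap at (431,247), a small loose silver cap at (355,213) and the block at (290,288). In the top view the jar is at (387,263), the orange cap at (381,307), the small cap at (378,233) and the block at (278,240).

There are three things that could be taken for the cap. I choose the larger silver one, on the jar. I'll check that choice in one close crop.

```bash
python3 - <<'E'
import cv2, numpy as np
s=cv2.imread("pics/side0.png"); t=cv2.imread("pics/top0.png")
def c(im,x,y): return cv2.resize(im[y-25:y+25,x-33:x+33],(396,300),interpolation=cv2.INTER_NEAREST)
o=np.vstack([np.hstack([c(s,394,212),c(s,289,288)]),np.hstack([c(t,387,263),c(t,278,240)])])
cv2.imwrite("pics/crop1.png",o)
E
```

```text
(no output)
```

View pics/crop1.png

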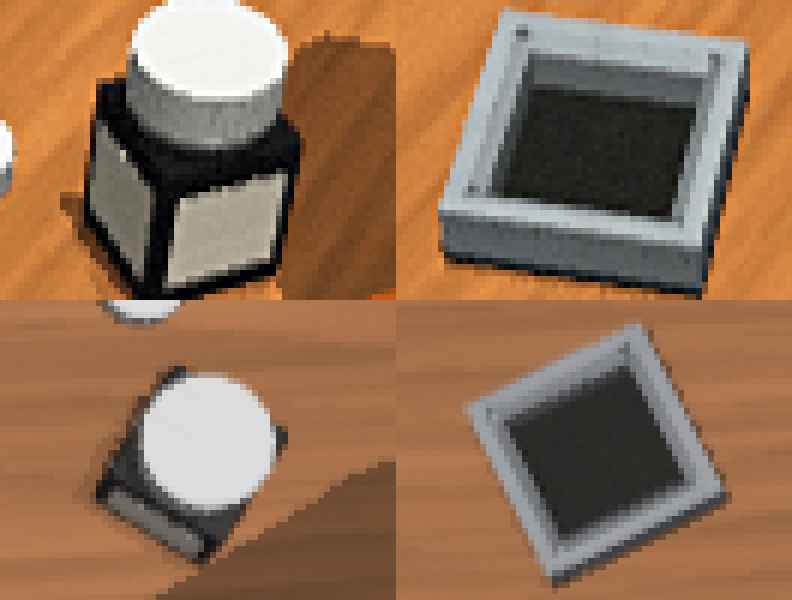

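The crops confirm it. The jar's cap is a silver, ribbed, wide cap at side px (396,195) and top px (389,261). The block's top corners read clearly in both views. Next I'll triangulate the points and fit position and yaw.

```bash
cat > h.py <<'E'
from rig import get_obs, vision, nets
import cv2, numpy as np
from scipy.optimize import least_squares
from scipy.spatial.transform import Rotation as Ro
C={c:vision.calibration(c) for c in("side","top")}
def proj(c,X):
    k=C[c]; p=(np.atleast_2d(X)@k["R"].T+k["t"])@k["K"].T; return p[:,:2]/p[:,2:]
def tri(ps,pt): return least_squares(lambda X:np.r_[proj("side",X)[0]-ps,proj("top",X)[0]-pt],[.5,0,.05]).x
def square(x,y,z,yaw,w):
    return np.array([[x,y,z]])+Ro.from_euler("z",yaw).apply(np.array([[1,1,0],[-1,1,0],[-1,-1,0],[1,-1,0]])*w/2)
E
python3 - <<'E'
from h import *
def P(l,o): return np.array(l)/6-1/12*0+np.array(o)-.5
o={"sj":(361,187),"sb":(256,263),"tj":(354,238),"tb":(245,215)}
sb=P([(104,10),(352,45),(308,247),(45,208)],o["sb"]); tb=P([(330,195),(242,22),(72,107),(156,276)],o["tb"])
# match by world: rough ground projection
def ground(c,p,z):
    return least_squares(lambda X:proj(c,[X[0],X[1],z])[0]-p,[.5,0]).x
gs=[ground("side",p,.032) for p in sb]; gt=[ground("top",p,.032) for p in tb]
print(np.round(gs,3).tolist(),np.round(gt,3).tolist())
from scipy.spatial.distance import cdist
m=cdist(gs,gt).argmin(1); print(m)
T=np.array([tri(sb[i],tb[m[i]]) for i in range(4)]); print("block corners",T.round(4).tolist(),T.mean(0))
e=T[(np.arange(4)+1)%4]-T; print("edges",np.linalg.norm(e,axis=1),np.degrees(np.arctan2(e[:,1],e[:,0]))%90)
cap=tri(P((209,48),o["sj"]),P((208,140),o["tj"])); print("cap top",cap)
# jar fit: (view, pixel, z)
obs=[("side",p,z) for p,z in zip(P([(97,82),(299,140),(85,208),(158,297),(280,262)],o["sj"]),[.08,.08,0,0,0])]
obs+=[("top",p,z) for p,z in zip(P([(178,70),(287,132),(98,195),(205,262)],o["tj"]),[.08,.08,0,0])]
def res(v):
    r=[]
    for c,p,z in obs:
        d=proj(c,square(v[0],v[1],z,v[2],.064))-p; r+=list(d[np.argmin((d**2).sum(1))])
    return r
for y0 in np.radians([0,20,40,60,80]):
    s=least_squares(res,[.473,-.158,y0],loss="soft_l1"); print("jar",s.x[:2],np.degrees(s.x[2])%90,s.cost)
print(np.round(res(s.x),1))
E
```

```text
[[0.634, 0.129], [0.545, 0.091], [0.506, 0.177], [0.594, 0.215]] [[0.542, 0.084], [0.632, 0.124], [0.593, 0.209], [0.507, 0.17]]
[1 0 3 2]
block corners [[0.6357, 0.1249, 0.026], [0.5467, 0.0851, 0.0236], [0.5093, 0.1714, 0.0227], [0.5971, 0.2107, 0.0248]] [0.57220499 0.14801123 0.0242518 ]
edges [0.09756092 0.09399167 0.09628469 0.0940926 ] [24.03332983 23.4521782  24.09422582 24.22667912]
cap top [ 0.47549302 -0.16125138  0.10772011]
jar [ 0.47509353 -0.16173123] 55.12488391738292 9.035652945066996
jar [ 0.47509353 -0.16173123] 55.124857862878706 9.035652945344863
jar [ 0.47509354 -0.16173124] 55.12495157323427 9.035652945275768
jar [ 0.47509353 -0.16173123] 55.124878391690636 9.035652945109241
jar [ 0.47509354 -0.16173124] 55.12494870914708 9.035652945239518
[ 0.4 -1.8  2.3 -1.8 -0.3  0.2 -1.1  1.8  0.8  0.9 -0.4 -2.3  1.1 -1.
 -1.   0.2 -0.2  0.4]
```

Request:
{"fn": "apply_moves", "kwargs": {"series": [{"offset":[2,4,-0.5],"rot":[0,0,0]},{"offset":[4,7.5,-1],"rot":[0,0,0]},{"offset":[6,11.3,-1.5],"rot":[0,0,0]},{"offset":[8,15,-2],"rot":[0,0,0]},{"offset":[10,18.7,-2.5],"rot":[0,0,0]},{"offset":[12,22.5,-3],"rot":[0,0,0]},{"offset":[14,26.2,-3.5],"rot":[0,0,0]},{"offset":[16,30,-4],"rot":[0,0,0]},{"offset":[18,33.7,-4.5],"rot":[0,0,0]},{"offset":[20,37.5,-5],"rot":[0,0,0]},{"offset":[21.2,39.8,-5.2],"rot":[0,0,0]},{"offset":[21.7,40.8,-5.4],"rot":[0,0,0]},{"offset":[21.7,40.8,-5.4],"rot":[0,0,0]},{"offset":[21.7,40.8,-5.4],"rot":[0,0,0]}], "hand": 1, "newtons": 60}}

```text
time: 3.1
position: [0.4745, -0.1623, 0.1907]
tool_rot: [0.978, 0.211, -0.0, 0.0]
ft_force: [-0.3, 0.5, -0.3]
grip_width: 0.0872
grip_force: 0.0
```

```bash
python3 - <<'E'
from h import *
s=get_obs(); print(s["time"],s["position"],s["tool_rot"],s["ft_force"],s["q"])
p=s["position"]; R=Ro.from_quat(s["tool_rot"])
ims=[]
for c in("side","top"):
    im=vision.camera(c)[:,:,::-1].copy(); u=proj(c,[.474,-.161,.13])[0].astype(int)
    tip=proj(c,[p+R.apply([0,y,.022]) for y in(-.0435,0,.0435)]); print(c,tip.round(1).tolist(),u)
    a,b=max(u[1]-50,0),max(u[0]-66,0); ims.append(cv2.resize(im[a:a+100,b:b+132],(396,300),interpolation=cv2.INTER_NEAREST)); print(b,a)
cv2.imwrite("pics/hover.png",np.hstack(ims))
E
```

```text
3.1 [ 0.47454441 -0.1623381   0.1906654 ] [ 9.77538963e-01  2.10754382e-01 -1.56225537e-05  4.07529667e-04] [-0.26960026  0.49817354 -0.29844422] [-5.52424122e-01  4.41719411e-01  1.79469101e+00 -7.75540110e-04
  9.04640602e-01  5.94158040e-01]
side [[398.8, 186.5], [399.5, 174.6], [400.2, 163.3]] [397 187]
331 137
top [[376.9, 264.1], [391.4, 256.6], [405.8, 249.2]] [389 259]
323 209
```

View pics/hover.png

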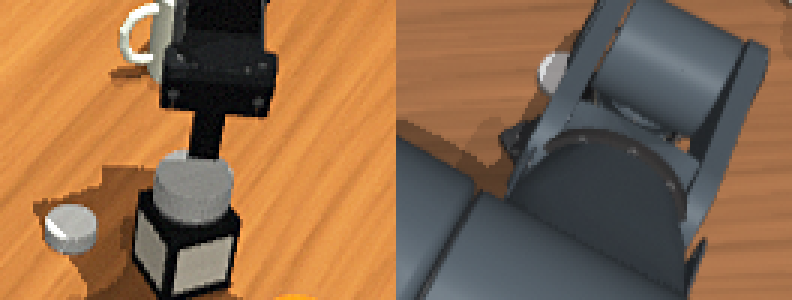

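The hover crop shows the gripper centred over the jar's cap. In the side view the near finger is at px (399,190) and the cap centre at (396,197). The small silver cap is clear to the left at (355,213). I'll descend and grip.

Request:
{"fn": "apply_moves", "kwargs": {"series": [{"offset":[0,0.1,-2.5],"rot":[0,0,0]},{"offset":[0,0.1,-5],"rot":[0,0,0]},{"offset":[0,0.1,-6.5],"rot":[0,0,0]},{"offset":[0,0.1,-7.5],"rot":[0,0,0]},{"offset":[0,0.1,-8.2],"rot":[0,0,0]},{"offset":[0,0.1,-8.2],"rot":[0,0,0]},{"offset":[0,0.1,-8.2],"rot":[0,0,0]}]}}

```text
time: 3.9
position: [0.4749, -0.1609, 0.1089]
tool_rot: [0.978, 0.211, 0.0, 0.0]
ft_force: [-0.2, 0.3, 0.3]
grip_width: 0.0872
grip_force: 0.0
```

Request:
{"fn": "apply_moves", "kwargs": {"series": [{"offset":[0,0,0],"rot":[0,0,0]},{"offset":[0,0,0],"rot":[0,0,0]},{"offset":[0,0,0],"rot":[0,0,0]},{"offset":[0,0,0],"rot":[0,0,0]},{"offset":[0,0,0],"rot":[0,0,0]},{"offset":[0,0,0],"rot":[0,0,0]},{"offset":[0,0,0],"rot":[0,0,0]},{"offset":[0,0,0],"rot":[0,0,0]}], "hand": 0, "newtons": 60}}

```text
time: 4.7
position: [0.4741, -0.1598, 0.1086]
tool_rot: [0.978, 0.211, -0.0, -0.001]
ft_force: [-0.5, 3.6, 3.8]
grip_width: 0.0606
grip_force: 59.9
```

Request:
{"fn": "apply_moves", "kwargs": {"series": [{"offset":[0,0,1],"rot":[0,0,0]},{"offset":[0,0,3],"rot":[0,0,0]},{"offset":[0,0,5.5],"rot":[0,0,0]},{"offset":[0.5,1.5,7.5],"rot":[0,0,-3]},{"offset":[1.4,4.5,8],"rot":[0,0,-7]},{"offset":[2.5,8,8],"rot":[0,0,-11]},{"offset":[3.6,11.5,8],"rot":[0,0,-15]},{"offset":[4.7,15,8],"rot":[0,0,-19]},{"offset":[5.8,18.5,8],"rot":[0,0,-23]},{"offset":[6.9,22,8],"rot":[0,0,-26]},{"offset":[8,25.5,8],"rot":[0,0,-29]},{"offset":[8.9,28.5,8],"rot":[0,0,-31]},{"offset":[9.5,30.3,8],"rot":[0,0,-31]},{"offset":[9.7,30.9,8],"rot":[0,0,-31]},{"offset":[9.7,30.9,8],"rot":[0,0,-31]},{"offset":[9.7,30.9,8],"rot":[0,0,-31]}]}}

```text
time: 6.3
position: [0.5712, 0.1475, 0.1883]
tool_rot: [0.998, -0.058, -0.0, 0.001]
ft_force: [-0.8, 1.0, -3.9]
grip_width: 0.0602
grip_force: 59.9
```

```bash
python3 - <<'E'
from h import *
s=get_obs(); print(s["time"],s["position"],s["tool_rot"],s["ft_force"],s["moment"],s["q"],s["grip_width"])
ims=[]
for c in("side","top"):
    im=vision.camera(c)[:,:,::-1].copy(); cv2.imwrite(f"pics/{c}2.png",im); u=proj(c,[.572,.15,.07])[0].astype(int)
    a,b=u[1]-50,u[0]-33; ims.append(cv2.resize(im[a:a+100,b:b+66],(396,600),interpolation=cv2.INTER_NEAREST)); print(b,a)
    for q in("jar","cap","well"): print(c,q,[(np.round(d["centre"],4).tolist(),round(d["conf"],2)) for d in nets.spot_point(c,q)])
cv2.imwrite("pics/over.png",np.hstack(ims))
E
```

```text
6.3 [0.57121111 0.147509   0.18827882] [ 9.98300677e-01 -5.82693421e-02 -4.37545935e-04  5.00300022e-04] [-0.75418863  0.98567701 -3.87243586] [-0.02583555  0.02873136 -0.01802768] [ 6.38718305e-02  5.50034009e-01  1.57706860e+00 -1.04326004e-03
  1.01548080e+00  1.75182337e+00] 0.06023271779571445
255 220
side jar [([0.5704, 0.1486, 0.0801], 0.61), ([0.5657, 0.152, 0.0081], 0.19)]
side cap [([0.579, -0.1511, -0.0007], 0.74), ([0.3583, -0.1348, 0.0042], 0.66), ([0.569, 0.1514, 0.1696], 0.56)]
side well [([0.5644, 0.1533, 0.0124], 0.9), ([0.5677, 0.1494, 0.1676], 0.3), ([0.569, 0.1477, 0.0001], 0.19)]
242 185
top jar []
top cap [([0.354, -0.1475, -0.0025], 0.91), ([0.5745, -0.148, 0.0039], 0.61)]
top well [([0.567, 0.1512, 0.0066], 0.65)]
```

View pics/over.png

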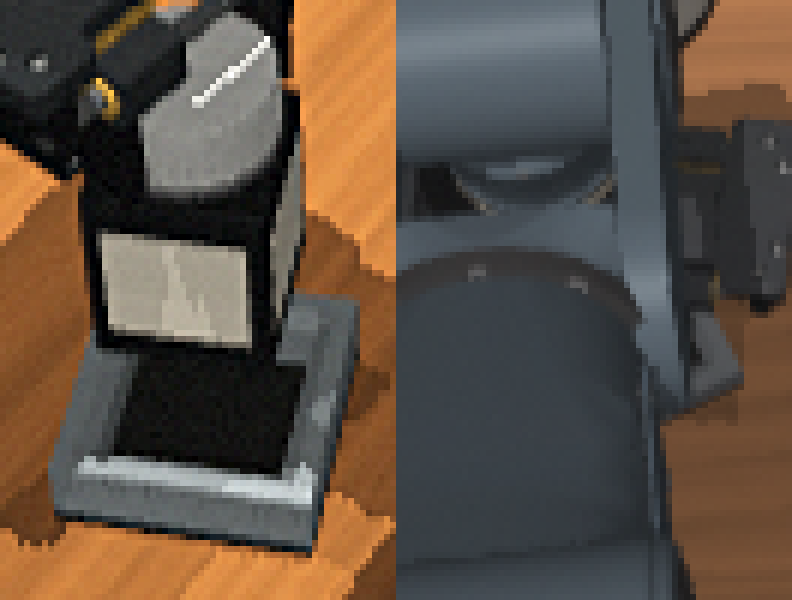

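The side view shows the held jar hanging upright over the well, with its bottom edge from px (271,277) to (301,281). The arm blocks the top view. I'll fit the jar and block in the side view alone and take the difference between them.

```bash
python3 - <<'E'
from h import *
P=lambda l,o: np.array(l)/6+np.array(o)-.5
def fit(obs,x0,w):
    def res(v):
        r=[]
        for p,z in obs:
            d=proj("side",square(v[0],v[1],z,v[2],w))-p; r+=list(d[np.argmin((d**2).sum(1))])
        return r
    s=least_squares(res,x0,loss="soft_l1"); return s.x,np.round(res(s.x),1)
b=P([(104,10),(352,45),(308,247),(45,208)],(256,263))
xb,rb=fit([(p,.032) for p in b],[.57,.15,np.radians(24)],.096); print("block",xb[:2],np.degrees(xb[2]),rb)
z=.0797
j=P([(98,345),(277,366),(80,195),(270,215),(299,93)],(255,220)); zs=[z,z,z+.08,z+.08,z+.08]
xj,rj=fit(list(zip(j,zs)),[.571,.148,np.radians(24)],.064); print("jar",xj[:2],np.degrees(xj[2]),rj)
j0=P([(97,82),(299,140),(150,187),(85,208),(158,297),(280,262)],(361,187)); z0=[.08,.08,.08,0,0,0]
x0,r0=fit(list(zip(j0,z0)),[.475,-.16,np.radians(55)],.064); print("jar start",x0[:2],np.degrees(x0[2]),r0)
im=cv2.imread("pics/side2.png")
big=cv2.resize(im[215:320,245:325],None,fx=7,fy=5.7,interpolation=cv2.INTER_CUBIC)
def poly(X,c,close=True):
    p=((proj("side",X)-[245,215]+.5)*[7,5.7]).astype(int); cv2.polylines(big,[p],close,c,1)
for zz in(z,z+.08): poly(square(*xj[:2],zz,xj[2],.064),(0,0,255))
poly(square(*xb[:2],.032,xb[2],.096),(0,255,0)); poly(square(*xb[:2],.006,xb[2],.068),(255,255,0))
cv2.imwrite("pics/ov2.png",big)
E
```

```text
block [0.56962483 0.15280514] 24.005869468430063 [ 0.3 -0.   0.1 -0.6 -0.2  0.  -0.2  0.6]
jar [0.5718535  0.14810671] 25.057729667536123 [-0.1  0.4  0.   0.3 -0.3 -0.  -0.1  0.1  0.5 -2.6]
jar start [ 0.47559919 -0.15850775] 52.814248201904064 [-0.1 -1.6  1.3 -0.6  2.2 -2.4 -0.8  0.4 -2.6  2.3 -0.1  2.1]
```

View pics/ov2.png

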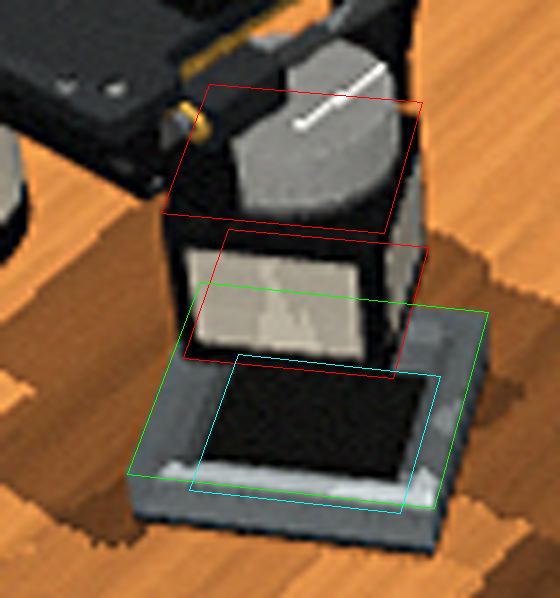

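The fit puts the jar 2.2 mm too far in x and 4.5 mm short in y, with yaw within about 1°. I'll correct and lower it in stages, watching the force.

Request:
{"fn": "apply_moves", "kwargs": {"series": [{"offset":[-0.1,0.2,-1],"rot":[0,0,0]},{"offset":[-0.2,0.45,-2.5],"rot":[0,0,0]},{"offset":[-0.2,0.45,-4],"rot":[0,0,0]},{"offset":[-0.2,0.45,-4.6],"rot":[0,0,0]},{"offset":[-0.2,0.45,-5],"rot":[0,0,0]},{"offset":[-0.2,0.45,-5.3],"rot":[0,0,0]},{"offset":[-0.2,0.45,-5.3],"rot":[0,0,0]},{"offset":[-0.2,0.45,-5.3],"rot":[0,0,0]}]}}

```text
time: 7.5
position: [0.5701, 0.153, 0.136]
tool_rot: [0.998, -0.058, 0.001, -0.0]
ft_force: [-0.1, -0.9, -2.6]
grip_width: 0.0606
grip_force: 59.9
```

```bash
python3 -c "
from h import *
s=get_obs(); print(s['position'],s['tool_rot'],s['ft_force'],s['moment'],s['grip_width'])"
```

```text
[0.5700954  0.15304507 0.13602323] [ 9.98306458e-01 -5.81703956e-02  6.43621781e-04 -8.22260846e-05] [-0.10054395 -0.90136638 -2.644827  ] [-0.11617378 -0.00725719  0.00373745] 0.06056830600409499
```

Request:
{"fn": "apply_moves", "kwargs": {"series": [{"offset":[0,0,-0.2],"rot":[0,0,0]},{"offset":[0,0,-0.4],"rot":[0,0,0]},{"offset":[0,0,-0.6],"rot":[0,0,0]},{"offset":[0,0,-0.6],"rot":[0,0,0]}]}}

```text
time: 7.9
position: [0.5698, 0.1529, 0.1296]
tool_rot: [0.998, -0.058, 0.0, -0.0]
ft_force: [0.5, -1.3, -3.0]
grip_width: 0.0603
grip_force: 59.9
```

```bash
python3 -c "
from h import *
s=get_obs(); print(s['position'],s['tool_rot'],s['ft_force'],s['moment'],s['grip_width'])"
```

```text
[0.56980489 0.15294826 0.12963164] [ 9.98302155e-01 -5.82463886e-02  4.04074029e-04 -4.33346371e-05] [ 0.52054222 -1.31262304 -3.03449193] [-0.27608244 -0.12529309 -0.07157881] 0.06034189820615722
```

The jar's underside is below the flare and side forces are small, so it fits. I'll continue to the floor.

Request:
{"fn": "apply_moves", "kwargs": {"series": [{"offset":[0,0,-0.3],"rot":[0,0,0]},{"offset":[0,0,-0.6],"rot":[0,0,0]},{"offset":[0,0,-0.9],"rot":[0,0,0]},{"offset":[0,0,-1.2],"rot":[0,0,0]},{"offset":[0,0,-1.4],"rot":[0,0,0]},{"offset":[0,0,-1.5],"rot":[0,0,0]},{"offset":[0,0,-1.5],"rot":[0,0,0]},{"offset":[0,0,-1.5],"rot":[0,0,0]}]}}

```text
time: 8.7
position: [0.57, 0.1531, 0.1151]
tool_rot: [0.998, -0.058, 0.001, -0.0]
ft_force: [0.9, -2.5, 3.4]
grip_width: 0.0604
grip_force: 59.9
```

```bash
python3 -c "
from h import *
s=get_obs(); print(s['position'],s['tool_rot'],s['ft_force'],s['moment'],s['grip_width'])"
```

```text
[0.57003609 0.15306037 0.11513394] [ 9.98314981e-01 -5.80243680e-02  6.09197754e-04 -2.22068713e-05] [ 0.94157584 -2.47450152  3.41570058] [-0.50637782 -0.05592979 -0.0138809 ] 0.060430137410657614
```

Request:
{"fn": "apply_moves", "kwargs": {"series": [{"offset":[0,0,-0.1],"rot":[0,0,0]},{"offset":[0,0,-0.15],"rot":[0,0,0]},{"offset":[0,0,-0.15],"rot":[0,0,0]},{"offset":[0,0,-0.15],"rot":[0,0,0]}]}}

```text
time: 9.1
position: [0.5703, 0.1529, 0.1145]
tool_rot: [0.998, -0.058, 0.001, 0.0]
ft_force: [-0.4, -3.3, 9.0]
grip_width: 0.0605
grip_force: 59.9
```

```bash
python3 - <<'E'
from h import *
s=get_obs(); print(s['position'],s['tool_rot'],s['ft_force'],s['moment'],s['grip_width'],s['q'])
im=vision.camera("side")[:,:,::-1].copy()
big=cv2.resize(im[215:320,245:325],None,fx=7,fy=5.7,interpolation=cv2.INTER_CUBIC)
cv2.imwrite("pics/inwell.png",big)
E
```

```text
[0.57030563 0.1528781  0.11447149] [ 9.98325750e-01 -5.78325513e-02  1.02694294e-03  1.95081338e-04] [-0.37611787 -3.27534931  8.9888053 ] [-0.71180393  0.09206992 -0.02970968] 0.060509691607422235 [ 7.31056653e-02  6.54651231e-01  1.62998184e+00 -8.68129961e-04
  8.54974430e-01  1.76020078e+00]
```

View pics/inwell.png

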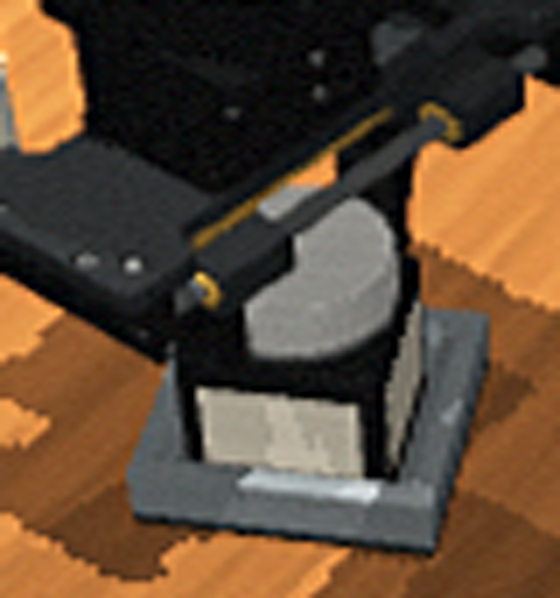

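The jar sits down in the well. TCP height 0.1145 m matches the expected 0.1146 m, with a support force of about 13 N. I'll unscrew in two halves, rising with the thread.

Request:
{"fn": "apply_moves", "kwargs": {"series": [{"offset":[0,0,0.02],"rot":[0,0,4]},{"offset":[0,0,0.04],"rot":[0,0,8]},{"offset":[0,0,0.06],"rot":[0,0,12]},{"offset":[0,0,0.08],"rot":[0,0,16]},{"offset":[0,0,0.1],"rot":[0,0,20]},{"offset":[0,0,0.11],"rot":[0,0,24]},{"offset":[0,0,0.13],"rot":[0,0,28]},{"offset":[0,0,0.15],"rot":[0,0,32]},{"offset":[0,0,0.16],"rot":[0,0,36]},{"offset":[0,0,0.16],"rot":[0,0,36]}]}}

```text
time: 10.15
position: [0.5708, 0.1526, 0.1159]
tool_rot: [0.967, 0.253, 0.001, 0.0]
ft_force: [1.1, -4.2, 6.4]
grip_width: 0.0605
grip_force: 59.9
```

```bash
python3 -c "
from h import *
s=get_obs(); print(s['position'],Ro.from_quat(s['tool_rot']).as_euler('ZYX',degrees=True),s['ft_force'],s['moment'],s['grip_width'])"
```

```text
[0.57076919 0.15261766 0.11594646] [ 2.93118600e+01 -1.39977303e-01  1.79907371e+02] [ 1.14164191 -4.17762509  6.42853347] [-0.90306775 -0.10354706 -0.31780837] 0.06052462829419828
```

Request:
{"fn": "apply_moves", "kwargs": {"series": [{"offset":[0,0,0.02],"rot":[0,0,4]},{"offset":[0,0,0.04],"rot":[0,0,8]},{"offset":[0,0,0.06],"rot":[0,0,12]},{"offset":[0,0,0.08],"rot":[0,0,16]},{"offset":[0,0,0.1],"rot":[0,0,20]},{"offset":[0,0,0.11],"rot":[0,0,24]},{"offset":[0,0,0.13],"rot":[0,0,28]},{"offset":[0,0,0.15],"rot":[0,0,32]},{"offset":[0,0,0.16],"rot":[0,0,36]},{"offset":[0,0,0.16],"rot":[0,0,36]},{"offset":[0,0,0.16],"rot":[0,0,36]}]}}

```text
time: 11.25
position: [0.5709, 0.1526, 0.1175]
tool_rot: [0.842, 0.539, 0.001, 0.001]
ft_force: [0.5, -5.0, 7.0]
grip_width: 0.0607
grip_force: 59.9
```

```bash
python3 - <<'E'
from h import *
s=get_obs(); print(s['position'],Ro.from_quat(s['tool_rot']).as_euler('ZYX',degrees=True),s['ft_force'],s['moment'],s['grip_width'])
im=vision.camera("side")[:,:,::-1].copy()
cv2.imwrite("pics/turned.png",cv2.resize(im[215:320,245:325],None,fx=7,fy=5.7,interpolation=cv2.INTER_CUBIC))
E
```

```text
[0.57088234 0.15257238 0.11752751] [ 6.52639886e+01 -6.07816243e-02  1.79831508e+02] [ 0.48340402 -5.01593307  7.04735704] [-0.79506921 -0.1851585  -0.32541163] 0.06068228877703458
```

View pics/turned.png

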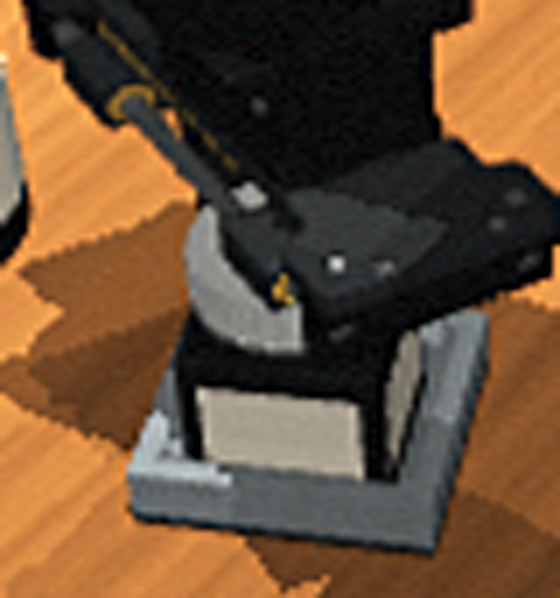

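The turn is 71.9°. The TCP rose 3.05 mm at an unchanged push, so the cap followed the thread, and the jar did not turn in the well. I'll lift a little and check the weight.

Request:
{"fn": "apply_moves", "kwargs": {"series": [{"offset":[0,0,0.1],"rot":[0,0,0]},{"offset":[0,0,0.3],"rot":[0,0,0]},{"offset":[0,0,0.5],"rot":[0,0,0]},{"offset":[0,0,0.7],"rot":[0,0,0]},{"offset":[0,0,0.7],"rot":[0,0,0]},{"offset":[0,0,0.7],"rot":[0,0,0]}]}}

```text
time: 11.9
position: [0.5693, 0.1534, 0.1232]
tool_rot: [0.842, 0.54, -0.0, -0.0]
ft_force: [1.0, -0.6, -1.0]
grip_width: 0.0604
grip_force: 59.9
```

```bash
python3 -c "
from h import *
s=get_obs(); print(s['position'],s['ft_force'],s['moment'],s['grip_width'])"
```

```text
[0.56931841 0.15335792 0.12318663] [ 1.00021883 -0.64091877 -0.97909159] [-0.08867765 -0.1436024  -0.04912638] 0.0604373601406029
```

The weight is only about 1 N, so the cap is free. I'll lift to about 25 mm above the rim.

Request:
{"fn": "apply_moves", "kwargs": {"series": [{"offset":[0,0,0.5],"rot":[0,0,0]},{"offset":[0,0,1.1],"rot":[0,0,0]},{"offset":[0,0,1.7],"rot":[0,0,0]},{"offset":[0,0,2.3],"rot":[0,0,0]},{"offset":[0,0,2.9],"rot":[0,0,0]},{"offset":[0,0,3.3],"rot":[0,0,0]},{"offset":[0,0,3.3],"rot":[0,0,0]},{"offset":[0,0,3.3],"rot":[0,0,0]},{"offset":[0,0,3.3],"rot":[0,0,0]}]}}

```text
time: 12.8
position: [0.5694, 0.1531, 0.156]
tool_rot: [0.842, 0.54, -0.0, -0.0]
ft_force: [0.6, -0.3, -0.9]
grip_width: 0.0604
grip_force: 59.9
```

```bash
python3 - <<'E'
from h import *
s=get_obs(); print(s['position'],s['ft_force'],s['moment'],s['grip_width'])
im=vision.camera("side")[:,:,::-1].copy()
cv2.imwrite("pics/off.png",cv2.resize(im[195:320,230:340],None,fx=5.5,fy=4.8,interpolation=cv2.INTER_CUBIC))
E
```

```text
[0.56935024 0.15305056 0.15598364] [ 0.6326304  -0.27492015 -0.92706585] [-0.03150241 -0.09801044  0.02204842] 0.06039761961446903
```

View pics/off.png

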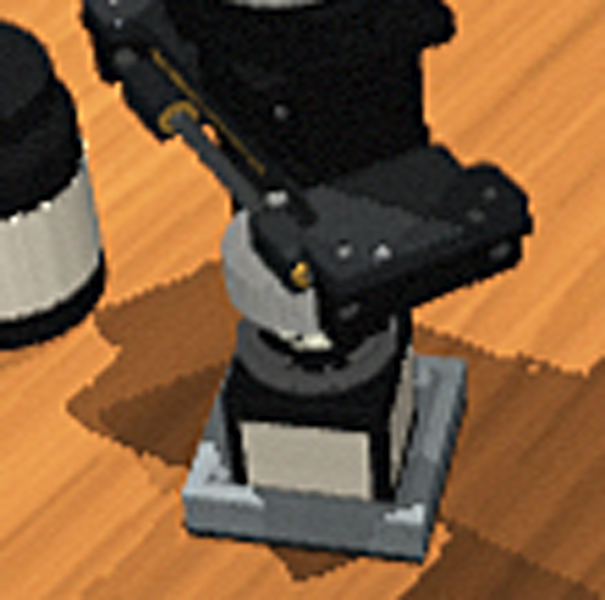

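The cap is held level above the open neck, at about side px (283,250), and the jar is still down in the well. I'll hand in.

```bash
python3 -c "
from rig import hand_in
print(hand_in())"
```

```text
the job is handed in; nothing more can be done
None
```

I handed the job in at about 13 s: the jar is fully down in the well, and the cap, unscrewed about 72° (thread about 1.2 rad by my estimate), is held level about 25 mm above the rim; the hand-in returned no verdict.

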